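# Push the skewed lids home on two clay pots

### The arm

A 6-joint arm with a two-finger parallel gripper is mounted at the origin on the work surface. World frame = base frame: x ahead of the robot, y to its left, z up, the work surface at z = 0. Lengths are in m, angles in rad, forces in N, time in s.
With the tool pointing down it reaches from about 0.375 to 0.925 m from the base axis. Payload 5.7 kg.
Tool frame: the origin (TCP) lies at the very end of the fingers, on their centre line; the grasp point (between the pads) lies 19 mm behind it; z points along the fingers, y is the direction in which the jaws open and shut (so a half turn about z gives the same grasp; the last joint's range is limited). The gripper opens to 85 mm and grips with 20 to 120 N. Pads are 22 mm wide; open, the fingers measure 114 mm over their backs; the gripper's body (76 mm by 85 mm) begins 54 mm behind the grasp point. The pads swing forward as they close: fully open they stand 13 mm farther back than shut.
Start: joints at [-1.334, 0.359, 1.51, -0, 1.272, -0.115], TCP at [0.207, -0.563, 0.231] pointing down, gripper open.
Joint ranges: [-2.97, 2.97], [-1.01, 2.36], [0.21, 2.38], [-0.96, 4.11], [0.2, 2.71], [-2.98, 2.98]. Speed limits (rad/s): [2.39, 2.39, 3.14, 3.14, 3.14, 3.14].

### API

Orientations are given as a rotation vector (axis times angle).
In Python, from bench import arm, eoat, solve_ik, monitor, vision gives the robot as it stands. Calls block until the motion is done:
- arm.reach(position, orientation): joint-space move of the TCP to a pose.
- arm.movel(position, orientation=None, speed=0.15, max_force=None): straight line of the TCP; orientation=None keeps the orientation; speed is the mean speed in m/s. With max_force (N) it stops when the force on the tool has changed by that much, and returns True; else False.
- arm.movej(angles): joint-space move.
- eoat.move_gripper(opening): finger opening in m; the grip force is fixed at half the most; returns when the fingers have stopped.
- arm.hold(seconds).
- solve_ik(position, orientation): joint angles nearest the present ones, or None.
- monitor.state(): the state.
- vision.get_image(name): name is "side" or "top" or "wrist"; returns a dict with "frame" (480x640x3 uint8, red, green, blue), "K" (3x3 intrinsics, pixels), "origin" and "orientation" of the camera in the world; the wrist camera has in their place "hand_eye" (4x4, takes a point from camera to tool coordinates, whose origin is the TCP and whose axes are the flange's). Camera axes: x right, y up, looking along -z (the intrinsics and any distortion apply to the point x, -y, -z); pixel columns grow to the right and rows downward; lengths in m; the calibration is good to about 2 mm. The wrist camera is an equidistant fisheye: a pixel r from the principal point sees the ray r / f radians off the axis. A picture is of the moment at which its call begins: read the wrist's pose just before it. There is no depth.
A pose or a line that the arm cannot do raises arm.PlanningError and nothing moves.
- arm.close_job(): hands the job in, once; it reports no verdict.
The state is a dict: "t": time; "q": joint angles; "qd": joint speeds; "tau": joint torques, N m; "tool_pos": TCP position; "eef_rot": TCP orientation; "contact_force": force on the tool from outside, world axes, zero at the start; "moment": the same for the moment, N m; "opening": finger opening in m.
Only numpy, scipy, OpenCV 4.12 (cv2) and the standard library are available. Lean on these libraries where they do the work, as an engineer would, in place of code of your own. Each camera call takes 0.05 s, during which the arm holds its last target. There are 200 camera calls.

### The job

Two lidded clay pots on the pottery cart stand half open, each with its lid lying skewed across the rim. Push each lid gently across its rim with the fingertips until it drops flat into its seat; do not lift the lids, do not shove the pots about, and leave the other wares as they are.

Things in the scene. Friction and masses are not known exactly. Their poses are not given: they have to be found in the camera images.
- large_seat (a point): centre of the lid seat in the mouth of the large terracotta pot, z up. Pot loose, about 0.8 kg, 85 mm high, belly 156 mm across. Seat: flat ring ledge 77 mm above the cart top round a 76 mm throat; the rim rises 8 mm above it, bore 108 mm, 122 mm across outside. A seated lid has its underside centre here (2 mm play all round), level, its edge 1 mm proud of the rim
- large_lid: loose terracotta lid of the large pot: disc 104 mm across, upright edge 9 mm thick, its inner four fifths a smooth low dome 17 mm thick in the middle, no knob. Origin: centre of its flat underside; z out through the dome. Starts lying flat on top of the rim, 8 mm above its seat, off centre by 18 to 36 mm towards any side, so that it overhangs there; it rests by its own weight and slides when pushed with 0.5 to 2.5 N
- small_seat (a point): centre of the lid seat in the mouth of the small terracotta pot, z up. Pot loose, about 0.65 kg, 105 mm high, belly 132 mm across. Seat: flat ring ledge 97 mm above the cart top round a 64 mm throat; the rim rises 8 mm above it, bore 94 mm, 108 mm across outside. A seated lid has its underside centre here (2 mm play all round), level, its edge 1 mm proud of the rim
- small_lid: loose terracotta lid of the small pot: disc 90 mm across, upright edge 9 mm thick, its inner four fifths a smooth low dome 17 mm thick in the middle, no knob. Origin: centre of its flat underside; z out through the dome. Starts lying flat on top of the rim, 8 mm above its seat, off centre by 18 to 36 mm towards any side, so that it overhangs there; it rests by its own weight and slides when pushed with 0.5 to 2.5 N
- diya0: small open clay oil lamp, 58 mm across, 24 mm high, standing among the pots; leave alone. Origin: centre of its underside
- diya1: small open clay oil lamp, 58 mm across, 24 mm high, standing among the pots; leave alone. Origin: centre of its underside
- diya2: small open clay oil lamp, 58 mm across, 24 mm high, standing among the pots; leave alone. Origin: centre of its underside
- bowls: stack of four nested clay bowls, 124 mm across, 81 mm high; leave alone. Origin: centre of its underside
- figure: painted clay figure of a woman with pots on her head, 52 mm across, 150 mm high; leave alone. Origin: centre of its underside
- vase: white glazed vase, 82 mm across, 125 mm high; leave alone. Origin: centre of its underside
- elephant: white clay elephant, about 110 mm long, 75 mm high; leave alone. Origin: on the ground between its feet

How it is judged:
At the end, for the whole second after the job is handed in: Each lid lies at rest and level (0.035 rad) in its own pot's seat, underside within 2 mm of the seat's height and centre within 5 mm of its centre; each pot upright within 25 mm of where it stood, the other wares within 30 mm of where they stood (z of large_lid in the frame of large_seat between -0.003 and 0.002 m and horizontal distance between large_lid and large_seat below 0.005 m and angle between the z axis of large_lid and the z axis of large_seat, either way round below 0.035 rad and linear speed of each of large_lid, small_lid below 0.02 m/s and angle between each of large_seat, small_seat's own z axis and vertical below 0.06 rad and distance of each of large_seat, small_seat from where it was at the start of the episode below 0.025 m and z of small_lid in the frame of small_seat between -0.003 and 0.002 m and horizontal distance between small_lid and small_seat below 0.005 m and angle between the z axis of small_lid and the z axis of small_seat, either way round below 0.035 rad and distance of each of diya0, diya1, diya2, bowls, figure, vase, elephant from where it was at the start of the episode below 0.03 m); the robot touches nothing.
It fails at once if a lid is lifted off its rim (its centre more than 12 mm above the rim) or turned up on edge (z of large_lid in the frame of large_seat above 0.02 m or z of small_lid in the frame of small_seat above 0.02 m or angle between any of large_lid, small_lid's own z axis and vertical above 0.7 rad).
It fails at once if a pot is shoved more than 25 mm or tipped (distance of any of large_seat, small_seat from where it was at the start of the episode above 0.025 m or angle between any of large_seat, small_seat's own z axis and vertical above 0.25 rad).
It fails at once if a lid is pushed or pressed with more than 30 N (contact force between any of the fingers, the arm and large_lid above 30 N or contact force between any of the fingers, the arm and small_lid above 30 N).
It fails at once if another piece of stock is moved more than 30 mm or knocked over (distance of any of diya0, diya1, diya2, bowls, figure, vase, elephant from where it was at the start of the episode above 0.03 m or angle between any of diya0, diya1, diya2, bowls, figure, vase, elephant's own z axis and vertical above 0.5 rad).
It also fails if it takes over 42 s, if anything falls off the work surface, if the arm or the gripper's body presses on something with over 40 N, if the wrist force passes 120 N, or if a joint passes its speed limit or range.

## Working session

There is one attempt and no reset: what is moved stays moved. The work goes in short steps, each a Python script; the robot and the scene stay as the last script left them, time stands still between calls to the robot, and variables do not carry over. Pictures are saved under pics/ and viewed, about 8 in all and at most 12, crops included, and the job is handed in when it is done.

```bash
mkdir -p pics; ls; python3 - <<'E'
from bench import arm,vision,monitor
import cv2,numpy as np
ims=[]
for n in ("top","side"):
    d=vision.get_image(n); np.save(f"pics/{n}.npy",d,allow_pickle=True)
    cv2.imwrite(f"pics/{n}0.png",d["frame"][:,:,::-1]); print(n,d["K"].tolist(),d["origin"],d["orientation"],[k for k in d])
print(monitor.state()["t"])
E
```

```text
pics
top [[609.0133419245361, 0.0, 316.02476608280756], [0.0, 609.0133419245361, 232.41900898915384], [0.0, 0.0, 1.0]] [0.43252008 0.01507077 1.70009863] [ 0.04017145 -0.04667943 -1.56989279] ['frame', 'K', 'origin', 'orientation']
side [[522.2280908535844, 0.0, 321.641155923552], [0.0, 522.2280908535844, 239.86244305057397], [0.0, 0.0, 1.0]] [0.25452056 0.82779998 0.81762153] [ 0.17930254 -1.1799108  -2.57262094] ['frame', 'K', 'origin', 'orientation']
0.1
```

View pics/top0.png

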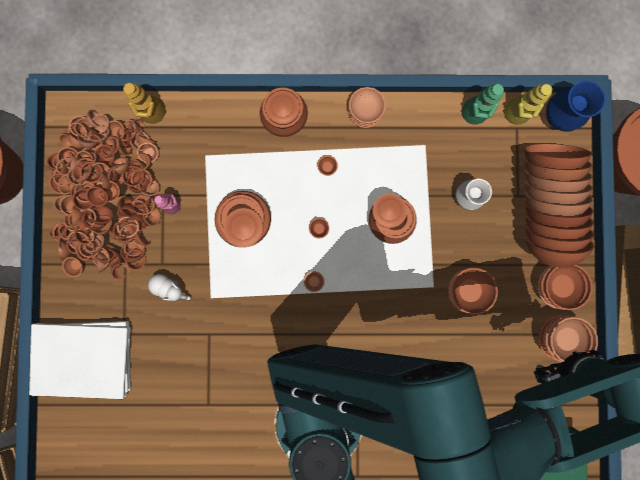

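View pics/side0.png

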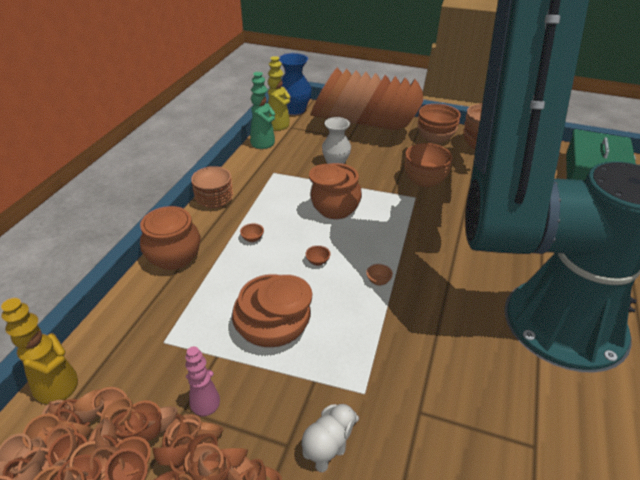

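The large pot is at about (242,218) and the small pot at about (393,218) in the top view, each with its lid skewed. The diyas are at (327,165), (318,228) and (314,282). Next I'll take closer looks with the wrist camera.

```bash
cat > h.py <<'E'
import numpy as np, cv2
from scipy.spatial.transform import Rotation as R
from bench import arm,eoat,solve_ik,monitor,vision
def down(yaw): # tool z down, tool x at heading yaw
    c,s=np.cos(yaw),np.sin(yaw)
    return R.from_matrix(np.array([[c,s,0],[s,-c,0],[0,0,-1.]])).as_rotvec()
def ray(d,px):
    px=np.asarray(px,float).reshape(-1,2); K=d["K"]
    v=np.c_[(px[:,0]-K[0,2])/K[0,0],(px[:,1]-K[1,2])/K[1,1]]
    if "hand_eye" in d:
        r=np.linalg.norm(v,axis=1,keepdims=True); u=np.c_[v/np.maximum(r,1e-9)*np.sin(r),np.cos(r)]
        T=np.eye(4);T[:3,:3]=R.from_rotvec(d["rot"]).as_matrix();T[:3,3]=d["pos"];T=T@d["hand_eye"]
        o,M=T[:3,3],T[:3,:3]
    else:
        u=np.c_[v,np.ones(len(v))]; o=np.array(d["origin"]); M=R.from_rotvec(d["orientation"]).as_matrix()
    return o,(u*[1,-1,-1])@M.T
def onz(d,px,z):
    o,u=ray(d,px); return o+u*((z-o[2])/u[:,2])[:,None]
def wrist(name):
    s=monitor.state(); d=vision.get_image("wrist"); d["pos"]=s["tool_pos"]; d["rot"]=s["eef_rot"]
    np.save(f"pics/{name}.npy",d,allow_pickle=True); cv2.imwrite(f"pics/{name}.png",d["frame"][:,:,::-1]); return d
def load(n): return np.load(f"pics/{n}.npy",allow_pickle=True).item()
E
python3 - <<'E'
from h import *
t=load("top")
L=onz(t,[242,218],.085)[0];S=onz(t,[393,218],.105)[0]; print("L",L,"S",S)
print("others",onz(t,[[327,165],[318,228],[314,282],[165,203],[168,285],[474,192]],.02).round(3).tolist())
s=monitor.state(); yaw0=R.from_rotvec(s["eef_rot"]).as_matrix()[:,0]; print("toolx",yaw0)
# large plan: over small then large; two places each
for n,p in (("wS1",S+[-.0,-.04,.2]),("wS2",S+[-.07,.04,.2]),("wL1",L+[-.07,-.04,.2]),("wL2",L+[0,.04,.2])):
    arm.reach(p,down(np.arctan2(p[1],p[0])))
    d=wrist(n); print(n,monitor.state()["t"])
print(d["hand_eye"].round(3).tolist(),d["K"].tolist(),monitor.state()["contact_force"])
m=np.hstack([np.vstack([cv2.resize(cv2.imread(f"pics/{n}.png"),(400,300)) for n in c]) for c in (("wS1","wS2"),("wL1","wL2"))])
cv2.imwrite("pics/m1.png",m)
E
```

```text
L [0.56019477 0.20518134 0.085     ] S [ 0.55888297 -0.19380485  0.105     ]
others [[0.713, -0.022, 0.02], [0.538, 0.003, 0.02], [0.389, 0.014, 0.02], [0.607, 0.426, 0.02], [0.381, 0.415, 0.02], [0.638, -0.43, 0.02]]
toolx [9.38755881e-01 3.44582876e-01 1.96161189e-04]
wS1 1.925
wS2 2.4833
wL1 3.75
wL2 4.3083
[[-0.0, 0.965, 0.261, 0.065], [1.0, 0.0, -0.0, 0.0], [-0.0, 0.261, -0.965, -0.143], [0.0, 0.0, 0.0, 1.0]] [[371.64829954431775, 0.0, 323.2442083810693], [0.0, 371.64829954431775, 240.4762330386002], [0.0, 0.0, 1.0]] [ 0.05862465 -0.29452799  0.29111182]
```

View pics/m1.png

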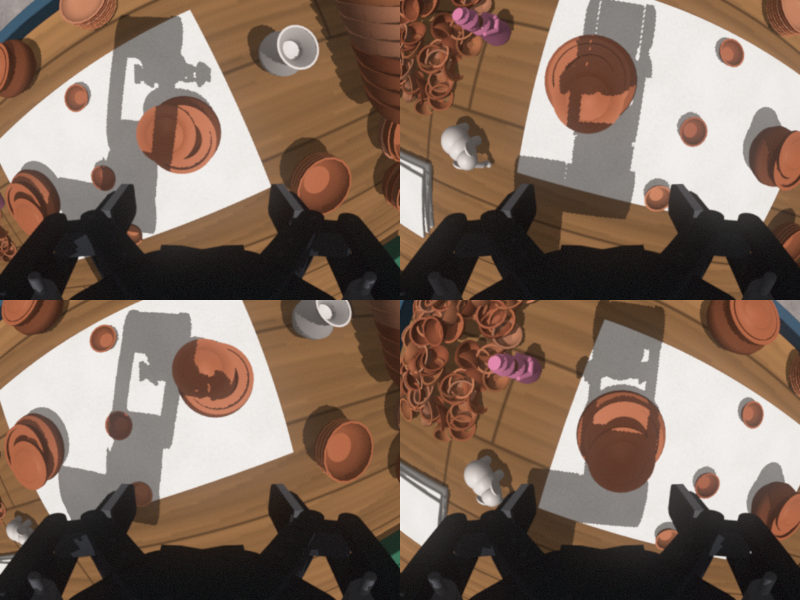

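Wrist views: the large lid overhangs towards the robot. The small lid overhangs towards +y (left in wS1). I'll rectify each view to the rim plane to pick circle points.

```bash
cat >> h.py <<'E'
def proj(d,P):
    T=np.eye(4);T[:3,:3]=R.from_rotvec(d["rot"]).as_matrix();T[:3,3]=d["pos"];T=np.linalg.inv(T@d["hand_eye"])
    q=(P@T[:3,:3].T+T[:3,3])*[1,-1,-1]; h=np.hypot(q[:,0],q[:,1]); a=np.arctan2(h,q[:,2])
    return (q[:,:2]/h[:,None]*a[:,None])*d["K"][0,0]+d["K"][:2,2]
def rect(d,c,z,w=400,h=300,s=.0005): # columns: -y ; rows: -x ; centre c
    i,j=np.meshgrid(np.arange(w),np.arange(h))
    P=np.c_[c[0]-(j.ravel()-h/2)*s,c[1]-(i.ravel()-w/2)*s,np.full(w*h,z)]
    m=proj(d,P).astype(np.float32).reshape(h,w,2)
    g=cv2.remap(d["frame"][:,:,::-1].copy(),m,None,cv2.INTER_CUBIC)
    g=cv2.convertScaleAbs(g,alpha=1.3,beta=20)
    for k in range(0,w,50): g[::4,k]=(255,255,0)
    for k in range(0,h,50): g[k,::4]=(255,255,0)
    return g
E
python3 - <<'E'
from h import *
L=[.56,.205];S=[.56,-.195]
m=np.vstack([np.hstack([rect(load("wS1"),S,.105),rect(load("wL1"),S,.105)]),np.hstack([rect(load("wS2"),L,.085),rect(load("wL2"),L,.085)])])
cv2.imwrite("pics/r1.png",m)
E
```

```text
(no output)
```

View pics/r1.png

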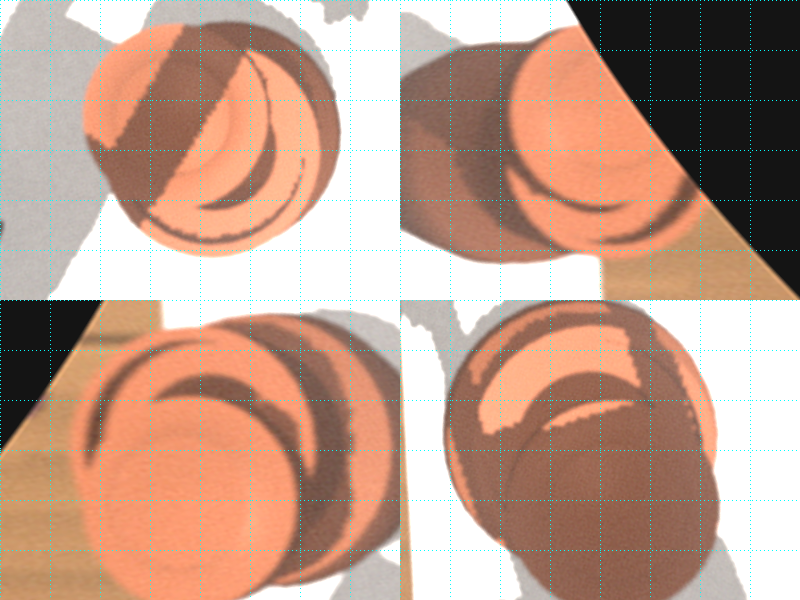

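Wrong view pairing: wS1/wS2 belong to the small pot and wL1/wL2 to the large one. I'll redo it.

```bash
python3 - <<'E'
from h import *
L=[.55,.205];S=[.56,-.195]
m=np.vstack([np.hstack([rect(load("wS1"),S,.105),rect(load("wS2"),S,.105)]),np.hstack([rect(load("wL1"),L,.085),rect(load("wL2"),L,.085)])])
cv2.imwrite("pics/r2.png",m)
E
```

```text
(no output)
```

View pics/r2.png

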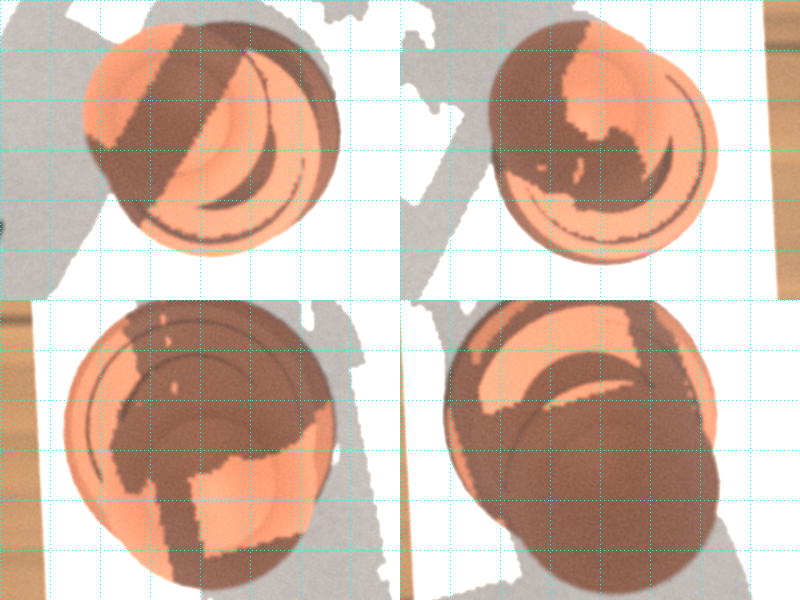

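Read from panels: small bore centre ≈ (210,147) and small lid ≈ (178,115). Large bore ≈ (195,128) and large lid ≈ (210,184), counting rows within the panel. I'll refine with known-radius circle fits to edge pixels in both views; their agreement also checks the heights.

```bash
cat >> h.py <<'E'
from scipy.optimize import least_squares
def fit(d,c,r,z,tols=(.005,.003,.002)):
    e=cv2.Canny(cv2.GaussianBlur(d["frame"],(3,3),0),40,90); v,u=np.nonzero(e)
    P=onz(d,np.c_[u,v],z)[:,:2]; c=np.array(c,float)
    for t in tols:
        D=np.hypot(*(P-c).T)-r; Q=P[abs(D)<t]
        f=least_squares(lambda c:np.hypot(*(Q-c).T)-r,c,loss="soft_l1",f_scale=.0006); c=f.x
    return c.round(4),len(Q),round(1e3*np.median(abs(f.fun)),2)
E
python3 - <<'E'
from h import *
for n in("wS1","wS2"):
    d=load(n)
    for z in(.099,.105,.111): print(n,"bore",z,fit(d,[.5615,-.200],.047,z),"rim",fit(d,[.5615,-.200],.054,z),"lid",fit(d,[.5775,-.185],.045,z+.009))
for n in("wL1","wL2"):
    d=load(n)
    for z in(.079,.085,.091): print(n,"bore",z,fit(d,[.561,.2075],.054,z),"rim",fit(d,[.561,.2075],.061,z),"lid",fit(d,[.5344,.2005],.052,z+.009))
E
```

```text
wS1 bore 0.099 (array([ 0.5588, -0.201 ]), 205, np.float64(0.8)) rim (array([ 0.5583, -0.2005]), 286, np.float64(0.47)) lid (array([ 0.5775, -0.1831]), 292, np.float64(0.74))
wS1 bore 0.105 (array([ 0.5598, -0.2006]), 202, np.float64(0.57)) rim (array([ 0.5601, -0.2007]), 285, np.float64(0.34)) lid (array([ 0.5781, -0.1845]), 319, np.float64(0.41))
wS1 bore 0.111 (array([ 0.5617, -0.2008]), 210, np.float64(0.74)) rim (array([ 0.5619, -0.2008]), 287, np.float64(0.67)) lid (array([ 0.5789, -0.1864]), 344, np.float64(0.84))
wS2 bore 0.099 (array([ 0.5593, -0.2011]), 366, np.float64(1.13)) rim (array([ 0.559 , -0.2018]), 287, np.float64(0.63)) lid (array([ 0.5796, -0.1851]), 237, np.float64(0.55))
wS2 bore 0.105 (array([ 0.5601, -0.2004]), 351, np.float64(0.92)) rim (array([ 0.5596, -0.2007]), 298, np.float64(0.41)) lid (array([ 0.5781, -0.185 ]), 239, np.float64(0.36))
wS2 bore 0.111 (array([ 0.5613, -0.1992]), 323, np.float64(0.98)) rim (array([ 0.56  , -0.1995]), 306, np.float64(0.88)) lid (array([ 0.5767, -0.1851]), 261, np.float64(0.49))
wL1 bore 0.079 (array([0.563 , 0.2088]), 203,
[... 268 characters left out ...]
), 286, np.float64(0.35))
wL1 bore 0.091 (array([0.5617, 0.2065]), 202, np.float64(1.14)) rim (array([0.5588, 0.2082]), 166, np.float64(0.71)) lid (array([0.5356, 0.2002]), 297, np.float64(0.48))
wL2 bore 0.079 (array([0.5615, 0.2061]), 56, np.float64(0.35)) rim (array([0.5618, 0.2065]), 194, np.float64(0.54)) lid (array([0.5316, 0.1986]), 265, np.float64(0.56))
wL2 bore 0.085 (array([0.5619, 0.208 ]), 56, np.float64(0.31)) rim (array([0.5616, 0.2077]), 202, np.float64(0.38)) lid (array([0.5339, 0.2003]), 265, np.float64(0.35))
wL2 bore 0.091 (array([0.5619, 0.2098]), 57, np.float64(0.39)) rim (array([0.5613, 0.2089]), 202, np.float64(0.4)) lid (array([0.5361, 0.202 ]), 257, np.float64(0.7))
```

Both views agree at rim heights of 0.085 and 0.105, with fits to within 0.4 mm. The small lid is off by 24 mm and the large by 28.5 mm. Next I'll touch the cart to calibrate tip height at 40 mm opening, then push the large lid with the two fingertips as a cradle.

```bash
cat >> h.py <<'E'
SEAT=dict(L=np.array([.5614,.2080]),S=np.array([.5599,-.2007])); LID=dict(L=np.array([.5340,.2003]),S=np.array([.5781,-.1848]))
RAD=dict(L=.052,S=.045); RIM=dict(L=.085,S=.105); W=.04
def push(k,seat,lid,tz,yaw,over=0,maxf=6,gap=.014,dz=.0035):
    u=(seat-lid)/np.linalg.norm(seat-lid); a=.011+np.sqrt(RAD[k]**2-(W/2)**2); z=tz+RIM[k]+dz
    o=down(yaw); s=lid-u*(a+gap); e=seat-u*(a-over)
    arm.reach([*s,z+.08],o); arm.movel([*s,z],speed=.08)
    f0=np.array(monitor.state()["contact_force"])
    m=seat-u*(a+.016)
    hit=arm.movel([*m,z],speed=.04,max_force=maxf); print("to tip point",hit,(np.array(monitor.state()["contact_force"])-f0).round(2))
    for i in range(4):
        if hit: break
        p=m+(e-m)*(i+1)/4; hit=arm.movel([*p,z],speed=.025,max_force=maxf)
        s_=monitor.state(); print(i,hit,np.round(s_["tool_pos"],4),(np.array(s_["contact_force"])-f0).round(2))
    return u
E
python3 - <<'E'
from h import *
eoat.move_gripper(W)
o=down(.274); arm.reach([.45,.09,.16],o); arm.movel([.45,.09,.03],speed=.12)
h=arm.movel([.45,.09,-.012],speed=.02,max_force=3); s=monitor.state(); tz=s["tool_pos"][2]; print("touch",h,tz,s["opening"],s["contact_force"],s["t"])
arm.movel([.45,.09,.12],speed=.15)
np.save("tz.npy",tz)
if h and -.012<tz<.003:
    push("L",SEAT["L"],LID["L"],tz,.274)
    d=wrist("p1"); print(monitor.state()["t"])
    m=np.hstack([rect(d,SEAT["L"],.085),cv2.resize(d["frame"][:,:,::-1],(400,300))]); cv2.imwrite("pics/p1m.png",m)
E
```

```text
touch True -0.001464872509562197 0.04037144925994527 [-0.29415324  0.29604456  8.0732158 ] 8.4
to tip point False [0.33 0.69 0.75]
0 False [0.4927 0.1887 0.0869] [-1.3   0.42  0.35]
1 False [0.4945 0.1891 0.0863] [-5.38 -2.68  1.05]
2 False [0.4972 0.1901 0.0862] [-7.51 -1.97  1.95]
3 False [0.5008 0.1911 0.0862] [-8.01 -2.11  4.09]
13.1
```

View pics/p1m.png

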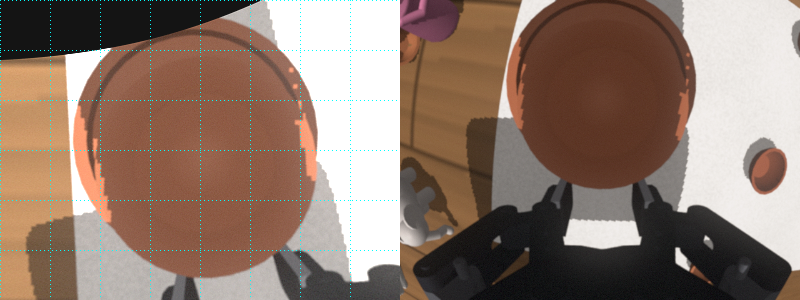

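The view shows the lid about 10 mm short of its seat, with force up to 8 N, so either something is jammed or the pot slid. I'll measure the rim and lid from this picture.

```bash
python3 - <<'E'
from h import *
d=load("p1"); print(d["pos"])
for c in ([.5614,.208],[.566,.209]): print("rim",fit(d,c,.061,.085),"bore",fit(d,c,.054,.085))
for c in ([.5500,.2045],[.556,.2065]):
  for z in(.085,.09,.094): print("lid",z,fit(d,c,.052,z))
g=rect(d,SEAT["L"],.085); d2=dict(d); 
s=slice(130,None)
im=cv2.resize(cv2.convertScaleAbs(d["frame"][0:260,130:430,::-1],alpha=1.8,beta=15),(690,598),interpolation=cv2.INTER_CUBIC); cv2.imwrite("pics/p1c.png",im)
E
```

```text
[0.50079693 0.19111342 0.08616095]
rim (array([0.5586, 0.2079]), 984, np.float64(0.83)) bore (array([0.5653, 0.2088]), 763, np.float64(0.68))
rim (array([0.5678, 0.2106]), 676, np.float64(0.26)) bore (array([0.5655, 0.2088]), 820, np.float64(0.83))
lid 0.085 (array([0.5489, 0.2048]), 547, np.float64(0.71))
lid 0.09 (array([0.5519, 0.2044]), 632, np.float64(0.53))
lid 0.094 (array([0.5539, 0.2055]), 736, np.float64(0.2))
lid 0.085 (array([0.5592, 0.2082]), 240, np.float64(1.07))
lid 0.09 (array([0.5519, 0.2044]), 635, np.float64(0.53))
lid 0.094 (array([0.5539, 0.2055]), 738, np.float64(0.2))
```

View pics/p1c.png

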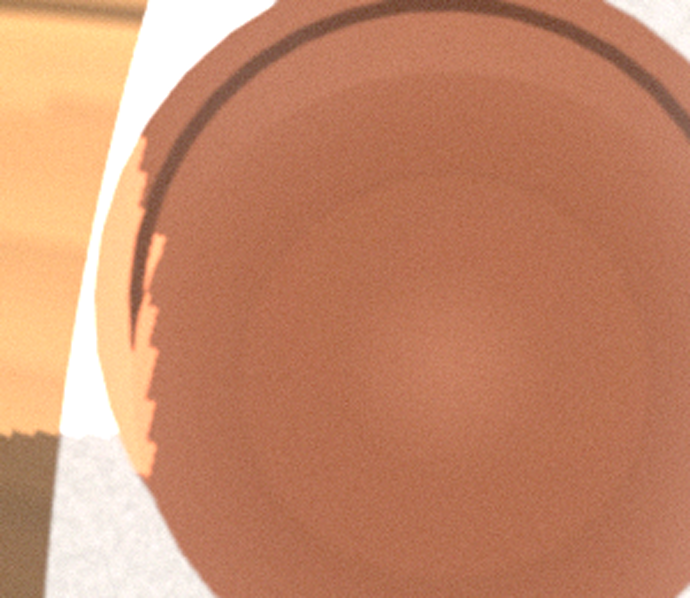

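Fit: the pot has slid 6.9 mm to (.5678,.2106), and the lid is stuck at d = 14.8 mm. That is just where the lid tips and its leading edge (reach 37.2 mm) dips into the 38 mm throat instead of onto the ledge. The remedy is to back off so it levels, then push in one continuous stroke while the fingertips descend. The downward friction on the trailing edge then holds the lid level until the leading edge is past the throat.

```bash
cat >> h.py <<'E'
A=lambda k:.007+np.sqrt(RAD[k]**2-(W/2)**2)
def F(): return np.array(monitor.state()["contact_force"])
def stroke(k,seat,lid,tz,d1,z0=.0075,z1=.003,gap=.004,speed=.06,maxf=9):
    d0=np.linalg.norm(seat-lid); u=(seat-lid)/d0; a=A(k); zr=tz+RIM[k]
    s=lid-u*(a+gap); arm.movel([*s,zr+z0],speed=.05); f0=F()
    e=seat-u*(a+d1); h=arm.movel([*e,zr+z1],speed=speed,max_force=maxf)
    s_=monitor.state(); print("stroke",h,np.round(s_["tool_pos"],4),"dF",(F()-f0).round(2),"goal",e.round(4),s_["t"])
E
python3 - <<'E'
from h import *
tz=float(np.load("tz.npy")); seat=np.array([.5678,.2106]); lid=np.array([.5539,.2055])
p=np.array(monitor.state()["tool_pos"]); u=np.array([.9627,.2705])
arm.movel([*(p[:2]-u*.006),p[2]],speed=.04)
stroke("L",seat,lid,tz,5)if 0 else stroke("L",seat,lid,tz,.005)
d=wrist("p2")
print("rim",fit(d,[.5678,.2106],.061,.085),"rim",fit(d,[.571,.2116],.061,.085))
for c in([.563,.209],[.556,.206]):print("lid",fit(d,c,.052,.094),fit(d,c,.052,.090))
E
```

```text
stroke True [0.5015 0.1864 0.0887] dF [ 0.58  0.16 -0.2 ] goal [0.5115 0.1899] 14.0083
rim (array([0.5668, 0.2103]), 913, np.float64(0.41)) rim (array([0.5668, 0.2104]), 903, np.float64(0.39))
lid (array([0.5631, 0.2079]), 771, np.float64(0.71)) (array([0.5653, 0.2089]), 922, np.float64(1.17))
lid (array([0.5581, 0.2064]), 851, np.float64(0.46)) (array([0.5562, 0.206 ]), 637, np.float64(0.39))
```

```bash
python3 - <<'E'
from h import *
d=load("p2"); im=cv2.resize(cv2.convertScaleAbs(d["frame"][0:300,100:500,::-1],alpha=1.8,beta=15),(800,600),interpolation=cv2.INTER_CUBIC); cv2.imwrite("pics/p2c.png",im)
E
```

```text
(no output)
```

View pics/p2c.png

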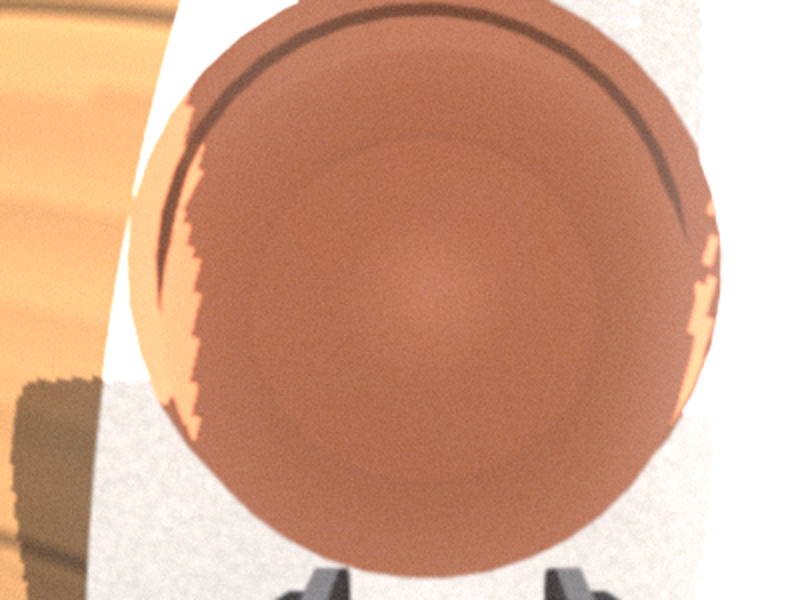

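The lid has passed the throat edge: its leading edge (row 48) now lies over the ledge, near the bore wall (row 5). I'll re-align on the centre line and carry on pushing.

```bash
cat >> h.py <<'E'
def line(k,seat,th,tz,d0,d1,z0,z1,speed=.03,maxf=8):
    u=np.array([np.cos(th),np.sin(th)]); P=lambda d,z:[*(seat-u*(A(k)+d)),tz+RIM[k]+z]
    arm.movel(P(d0,z0),speed=.05); f0=F(); h=arm.movel(P(d1,z1),speed=speed,max_force=maxf)
    s=monitor.state(); print("line",h,"d reached",round(1e3*float((seat-s["tool_pos"][:2])@u-A(k)),1),"dF",(F()-f0).round(2),"t",s["t"])
    return h
E
python3 - <<'E'
from h import *
tz=float(np.load("tz.npy")); seat=np.array([.5668,.2103])
line("L",seat,.274,tz,.0155,.000,.006,.003)
d=wrist("p3")
print("rim",fit(d,[.5678,.2106],.061,.085),"lid seated",fit(d,[.567,.2105],.052,.086),"lid .094",fit(d,[.560,.208],.052,.094),fit(d,[.56,.208],.052,.09))
im=cv2.resize(cv2.convertScaleAbs(d["frame"][0:300,100:500,::-1],alpha=1.8,beta=15),(800,600),interpolation=cv2.INTER_CUBIC); cv2.imwrite("pics/p3c.png",im)
E
```

```text
line False d reached -0.0 dF [ 0.08  0.57 -0.29] t 14.9917
rim (array([0.5677, 0.2107]), 1098, np.float64(0.46)) lid seated (array([0.5677, 0.2105]), 1433, np.float64(0.73)) lid .094 (array([0.5645, 0.2092]), 1077, np.float64(0.85)) (array([0.5613, 0.207 ]), 658, np.float64(0.86))
```

View pics/p3c.png

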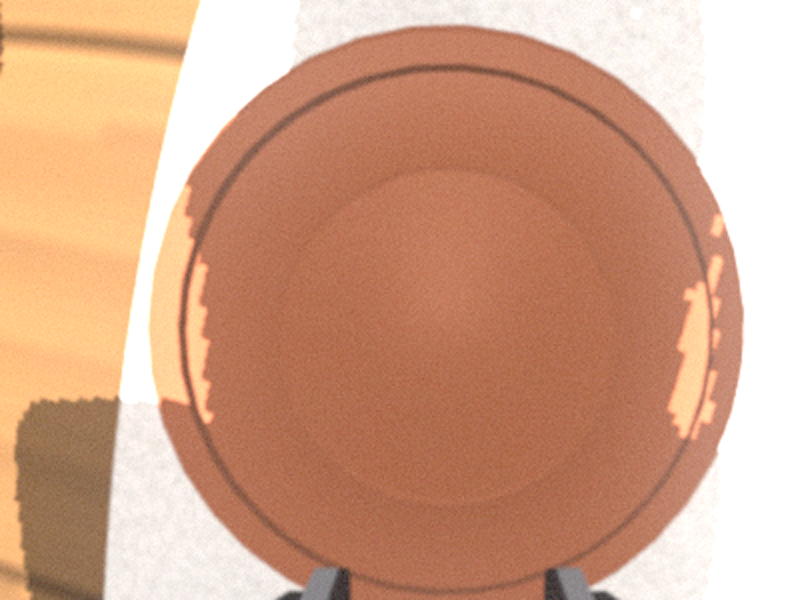

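The large lid now sits flat, with a thin even gap all round; the pot moved about 7 mm. On to the small pot, with one continuous descending stroke.

```bash
python3 - <<'E'
from h import *
tz=float(np.load("tz.npy")); seat,lid=SEAT["S"],LID["S"]; v=seat-lid; th=np.arctan2(v[1],v[0]); u=v/np.linalg.norm(v)
p=monitor.state()["tool_pos"]; k=np.array([np.cos(.274),np.sin(.274)])
arm.movel([*(np.array(p[:2])-k*.008),p[2]],speed=.05); arm.movel([*(np.array(p[:2])-k*.008),.2],speed=.15)
s=[*(lid-u*(A("S")+.012)),.19]
for y in (th,th+np.pi):
    q=solve_ik(s,down(y)); print(th,y,q)
    if q is not None:
        try: arm.reach(s,down(y)); break
        except arm.PlanningError as e: print(e)
p=monitor.state()["tool_pos"]; arm.movel([p[0],p[1],tz+.105+.008],speed=.08)
line("S",seat,th,tz,.027,.0,.008,.003,speed=.04,maxf=8)
d=wrist("s1")
print("rim",fit(d,seat,.054,.105),"seated",fit(d,seat,.045,.106),"lid .114",fit(d,seat-u*.012,.045,.114))
im=cv2.resize(cv2.convertScaleAbs(d["frame"][:,:,::-1],alpha=1.6,beta=15),(640,480)); cv2.imwrite("pics/s1c.png",im)
E
```

```text
-2.423541166850981 -2.423541166850981 [-0.33787395  0.45166752  1.4678852   0.          1.22203993 -2.62672176]
line True d reached 19.2 dF [ 0.28 -0.03  5.14] t 21.575
rim (array([ 0.5601, -0.2006]), 655, np.float64(0.14)) seated (array([ 0.5619, -0.2002]), 720, np.float64(0.79)) lid .114 (array([ 0.5733, -0.1898]), 683, np.float64(0.41))
```

View pics/s1c.png

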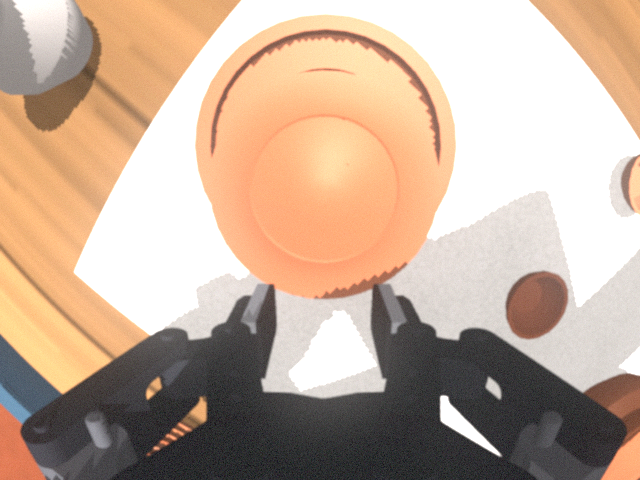

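The lid moved to d ≈ 17 mm and is still level, but the fingertips were riding high on its top edge (5 N upward). I'll back off and push a bit lower.

```bash
python3 - <<'E'
from h import *
tz=float(np.load("tz.npy")); seat=np.array([.5601,-.2006]); lid=np.array([.5733,-.1898]); v=seat-lid; th=np.arctan2(v[1],v[0]); u=v/np.linalg.norm(v); print(th)
p=np.array(monitor.state()["tool_pos"]); arm.movel([p[0],p[1],p[2]+.006],speed=.04)
e=seat-u*(A("S")+.026); arm.movel([*e,p[2]+.006],speed=.08)
line("S",seat,th,tz,.024,.0,.006,.003,speed=.04,maxf=8)
d=wrist("s2")
print("rim",fit(d,seat,.054,.105),"seated",fit(d,seat,.045,.106),"lid .114",fit(d,seat-u*.01,.045,.114))
im=cv2.resize(cv2.convertScaleAbs(d["frame"][:,:,::-1],alpha=1.6,beta=15),(640,480)); cv2.imwrite("pics/s2c.png",im)
E
```

```text
-2.4558631426835063
line True d reached 11.0 dF [0.86 0.66 0.62] t 22.9167
rim (array([ 0.5603, -0.2011]), 1065, np.float64(0.16)) seated (array([ 0.5606, -0.2014]), 802, np.float64(1.35)) lid .114 (array([ 0.5651, -0.199 ]), 975, np.float64(0.71))
```

View pics/s2c.png

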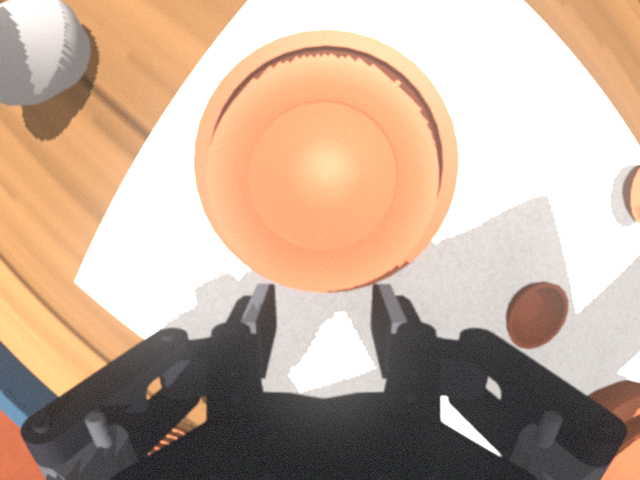

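The lid is past the throat and its leading edge is near the bore wall at (325,50). Same finishing push as before.

```bash
python3 - <<'E'
from h import *
tz=float(np.load("tz.npy")); seat=np.array([.5603,-.2011]); th=-2.44
line("S",seat,th,tz,.014,.0,.005,.003,speed=.03,maxf=8)
d=wrist("s3")
print("rim",fit(d,seat,.054,.105),"seated",fit(d,seat,.045,.106),"lid .114",fit(d,seat+[.004,.003],.045,.114))
im=cv2.resize(cv2.convertScaleAbs(d["frame"][:,:,::-1],alpha=1.6,beta=15),(640,480)); cv2.imwrite("pics/s3c.png",im)
E
```

```text
line False d reached -0.1 dF [-0.79  0.22  0.23] t 23.8417
rim (array([ 0.5602, -0.2005]), 969, np.float64(0.15)) seated (array([ 0.56  , -0.2019]), 1320, np.float64(0.58)) lid .114 (array([ 0.5606, -0.2005]), 1101, np.float64(0.74))
```

View pics/s3c.png

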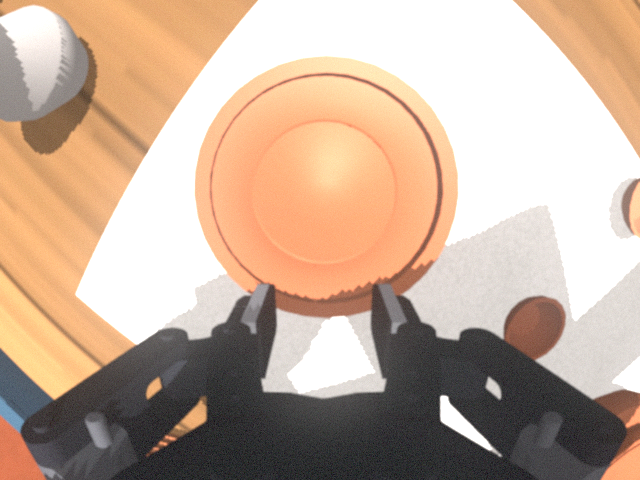

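Both lids show an even gap all round. All 12 views are used, so I'll retreat, check numerically from above and hand in.

```bash
python3 - <<'E'
from h import *
p=np.array(monitor.state()["tool_pos"]); u=np.array([np.cos(-2.44),np.sin(-2.44)])
arm.movel([*(p[:2]-u*.008),p[2]],speed=.05); arm.movel([*(p[:2]-u*.008),.28],speed=.15)
d=wrist("e1"); print("S rim",fit(d,SEAT["S"],.054,.105),"lid seated",fit(d,SEAT["S"],.045,.106),"bore",fit(d,SEAT["S"],.047,.105))
arm.reach([.47,.13,.29],down(.27)); d=wrist("e2"); c=[.5677,.2107]
print("L rim",fit(d,c,.061,.085),"lid seated",fit(d,c,.052,.086),"bore",fit(d,c,.054,.085))
t0=load("top")["frame"]; t1=vision.get_image("top")["frame"]
print("hold",monitor.state()["contact_force"],monitor.state()["t"])
arm.close_job()
E
```

```text
S rim (array([ 0.5596, -0.2003]), 448, np.float64(0.35)) lid seated (array([ 0.56 , -0.201]), 458, np.float64(0.38)) bore (array([ 0.56  , -0.2006]), 569, np.float64(0.74))
L rim (array([0.5672, 0.2113]), 187, np.float64(0.61)) lid seated (array([0.5672, 0.211 ]), 343, np.float64(1.34)) bore (array([0.5667, 0.2093]), 381, np.float64(1.29))
hold [ 0.77643302 -0.59946219  0.11183231] 29.0667
the job is handed in; nothing more can be done
```

Both lids are pushed into their seats, and I handed the job in at about 29 s of the 42 s allowed. I pushed with the two fingertips 40 mm apart, from each lid's overhanging side. No verdict is reported back.

**Final position:** close views showed a thin, even gap all round each lid. The last circle fits put each lid within about 1 mm of its rim centre: small lid (.560, -.201) in rim (.560, -.200), large lid (.567, .211) in rim (.567, .211). The large pot's last fit was loose, with a residual of 1.3 mm. Level was judged from the even gap rather than measured.

**What went wrong:**
- **Large pot:** my first, slow push jammed when the lid's front edge dipped into the throat. Force reached about 8 N and the pot slid about 7 mm, against the 25 mm limit. A continuous push with the fingertips moving downwards freed it.
- **Small pot:** the first stroke rode too high on the lid's edge, so I repeated it lower. The pot itself moved less than 1 mm.
- **Force stops:** three strokes, one on the large lid and two on the small, were stopped early by the 8–9 N force limit.

**Not checked:** I did not measure how far the other wares moved; nothing seemed to have been touched. I took a last top image but did not compare it with the first.

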